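# Lay the loaded converter housing on the inspection plate

## Task

One of the three look-alike white housings has its transformer core inside and is clearly heavier; the other two are empty. Find the heavy one by feel, push it up against the far edge of the raised inspection plate and tip it over that edge, so that it lies flat on the plate, square to it, with its green circuit board facing up. Leave the two empty housings standing upright on the bench mat, and do not disturb the other things on the bench.

Things in the scene. Friction and masses are not known exactly. Their poses are not given: they have to be found in the camera images.
- unit_1: white closed converter housing, 96 (x) by 90 (y) by 115 mm tall (z), standing on the mat 15 to 50 mm beyond the plate's edge, within 0.15 rad of square to it. Origin: centre of its underside; x points out of its flush green board face, away from the plate and robot at the start. One of the three, drawn anew each time and looking the same, is heavy: 0.75 to 1.05 kg; empty ones 0.26 to 0.37 kg
- unit_2: white closed converter housing, 96 (x) by 90 (y) by 115 mm tall (z), standing on the mat 15 to 50 mm beyond the plate's edge, within 0.15 rad of square to it. Origin: centre of its underside; x points out of its flush green board face, away from the plate and robot at the start. One of the three, drawn anew each time and looking the same, is heavy: 0.75 to 1.05 kg; empty ones 0.26 to 0.37 kg
- unit_3: white closed converter housing, 96 (x) by 90 (y) by 115 mm tall (z), standing on the mat 15 to 50 mm beyond the plate's edge, within 0.15 rad of square to it. Origin: centre of its underside; x points out of its flush green board face, away from the plate and robot at the start. One of the three, drawn anew each time and looking the same, is heavy: 0.75 to 1.05 kg; empty ones 0.26 to 0.37 kg
- unit_1_mid (a point): centre of the unit_1 housing, 57.5 mm above its underside along its z; its weight is centred there, core or not. A housing is too wide to grip; its faces may be pushed anywhere. Friction on the mat and plate is about 0.4 to 0.65: pushed below some 65 mm it slides, pushed higher it tends to tip
- unit_2_mid (a point): centre of the unit_2 housing, 57.5 mm above its underside along its z; its weight is centred there, core or not. A housing is too wide to grip; its faces may be pushed anywhere. Friction on the mat and plate is about 0.4 to 0.65: pushed below some 65 mm it slides, pushed higher it tends to tip
- unit_3_mid (a point): centre of the unit_3 housing, 57.5 mm above its underside along its z; its weight is centred there, core or not. A housing is too wide to grip; its faces may be pushed anywhere. Friction on the mat and plate is about 0.4 to 0.65: pushed below some 65 mm it slides, pushed higher it tends to tip
- plate: fixed raised inspection plate lying on the bench between the robot and the housings, aluminium with a blue top, 150 mm (its x, away from the robot) by 620 mm (its y) by 12 mm thick; origin: centre of its underside. Its far long edge (x = +75 mm) is the fence a housing tips over
- plate_edge (a point): middle of the plate's far upper edge, 12 mm above the bench; the edge runs along the plate's y
- flux_bottle: bystander: amber bottle, 28 mm across, 85 mm tall, standing between the +y housing place and the middle one, about 70 mm beyond the plate's edge; origin: centre of its underside
- solder_reel: bystander: small steel reel, 34 mm across, 42 mm tall, standing between the -y housing place and the middle one, about 70 mm beyond the plate's edge; origin: centre of its underside
- alcohol_bottle: bystander: clear bottle with a red cap, 60 mm across, 150 mm tall, at the left of the bench; origin: centre of its underside
- tip_jar: bystander: open glass, 64 mm across, 75 mm tall, at the right; origin: centre of its underside
- screwdriver: bystander: blue screwdriver, 190 mm, lying to the left; origin: centre of its length
- brush: bystander: black brush, 170 mm, lying to the right; origin: centre of its length
Mind the look-alikes: they are no part of the job. Leave any turquoise look-alike of the unit_3 alone.

How it is judged (in metres and radians):
On the way:
1. a housing tips over with the plate's edge bearing against it (((angle between unit_1's own z axis and vertical between 0.15 and 1.3 rad and contact force between unit_1 and plate above 1 N) or (angle between unit_2's own z axis and vertical between 0.15 and 1.3 rad and contact force between unit_2 and plate above 1 N) or (angle between unit_3's own z axis and vertical between 0.15 and 1.3 rad and contact force between unit_3 and plate above 1 N))), for 0.1 s.
At the end, for the whole second after the job is handed in: the heavy housing lies flat on the plate (bearing on it with over 5.2 N), green board up within 0.06 rad, length across the plate within 0.13 rad, centre -30 to +60 mm from the plate's midline; the empty ones stand upright within 0.05 rad on the mat; all at rest (((angle between unit_1's own x axis and vertical below 0.06 rad and angle between the z axis of unit_1 and the x axis of plate, either way round below 0.13 rad and z of unit_1_mid in the frame of plate between 0.054 and 0.066 m and x of unit_1_mid in the frame of plate between -0.03 and 0.06 m and contact force between unit_1 and plate above 5.2 N and linear speed of each of unit_1, unit_2, unit_3 below 0.02 m/s and angle between each of unit_2, unit_3's own z axis and vertical below 0.05 rad and height (world z) of each of unit_2, unit_3 below 0.006 m) or (angle between unit_2's own x axis and vertical below 0.06 rad and angle between the z axis of unit_2 and the x axis of plate, either way round below 0.13 rad and z of unit_2_mid in the frame of plate between 0.054 and 0.066 m and x of unit_2_mid in the frame of plate between -0.03 and 0.06 m and contact force between unit_2 and plate above 5.2 N and linear speed of each of unit_2, unit_1, unit_3 below 0.02 m/s and angle between each of unit_1, unit_3's own z axis and vertical below 0.05 rad and height (world z) of each of unit_1, unit_3 below 0.006 m) or (angle between unit_3's own x axis and vertical below 0.06 rad and angle between the z axis of unit_3 and the x axis of plate, either way round below 0.13 rad and z of unit_3_mid in the frame of plate between 0.054 and 0.066 m and x of unit_3_mid in the frame of plate between -0.03 and 0.06 m and contact force between unit_3 and plate above 5.2 N and linear speed of each of unit_3, unit_1, unit_2 below 0.02 m/s and angle between each of unit_1, unit_2's own z axis and vertical below 0.05 rad and height (world z) of each of unit_1, unit_2 below 0.006 m))); the robot touches nothing.
It fails at once if a bystander is shifted by more than 30 mm (distance of any of flux_bottle, solder_reel, alcohol_bottle, tip_jar, screwdriver, brush from where it was at the start of the episode above 0.03 m).
It fails at once if a bottle, reel or jar is knocked over (angle between any of flux_bottle, solder_reel, alcohol_bottle, tip_jar's own z axis and vertical above 0.6 rad).
It also fails if it takes over 72 s, if anything falls off the work surface, if the arm or the gripper's body presses on something with over 40 N, if the wrist force passes 120 N, or if a joint passes its speed limit or range.

## Robot

A 6-joint arm with a two-finger parallel gripper is mounted at the origin on the work surface. World frame = base frame: x ahead of the robot, y to its left, z up, the work surface at z = 0. Lengths are in m, angles in degrees, forces in N, time in s.
With the tool pointing down it reaches from about 0.3 to 0.75 m from the base axis. Payload 8.5 kg.
Tool frame: the origin (TCP) lies midway between the tips of the shut fingers; the grasp point (between the pads) lies 19 mm behind it; z points along the fingers, y is the line along which they close (so a half turn about z gives the same grasp; the last joint's range is limited). The gripper opens to 85 mm and grips with 20 to 120 N. Pads are 22 mm wide; open, the fingers measure 114 mm over their backs; the gripper's body (76 mm by 85 mm) begins 54 mm behind the grasp point. The pads swing forward as they close: fully open they stand 13 mm farther back than shut.
Start: joints at [50.919, 21.807, 74.336, -0, 83.858, -12.336], TCP at [0.248, 0.491, 0.231] pointing down, gripper open.
Joint ranges: [-178.18, 178.18], [-50.72, 133.34], [12.68, 142.11], [-81.47, 261.47], [9.98, 163.14], [-165.26, 165.26]. Speed limits (degrees/s): [136.94, 136.94, 180, 180, 180, 180].

## Interface

Orientations are given as a 3x3 rotation matrix whose columns are the frame's x, y, z axes.
In Python, from rig import monitor, optics, close_job, models gives the robot as it stands.
- The arm moves only by the tool step_arm, never from a script. Its arguments are lists of equal length, an entry for each row: "fingers": the closure, from -1 (fully open) to 1 (shut); "travel": the shift along the tool's x, y, z scaled (see below), a list of three; "twist": the turn about the tool's z scaled (see below). In form: {"fingers": [fingers, ...], "travel": [[tx, ty, tz], ...], "twist": [twist, ...]}. A call has 1 to 10 rows; each row shifts and turns the commanded pose from where the row before left it, along the tool's axes as they then stand; what a row does not reach is not made up. The controller multiplies each number of a shift by 100 mm and each number of a turn by pi rad. A row lasts 1/8 s, in which the tool goes at most 62.5 mm and 10.7 degrees, less where a joint would pass 70% of its speed; a pose out of reach is approached as far as the arm can. A call with a number of a shift or a turn outside -1 to 1 is refused whole. A call with a gripper value outside its range is refused whole. The fingers move at their own pace and stop on an object; "force" is the grip in N (left out, the last holds). Time passes only in rows, so rows that do not move let the fingers close. It gives the time, the measured TCP pose, the force, the opening and the grip force at its end, in the units of the state.
- monitor.observe(): the state, without advancing time (a new reading comes with each control period).
- optics.get_image(name): name is "side" or "top" or "wrist"; returns (picture, depth): 420x560x3 uint8, blue, green, red; 420x560 float32, m along the optical axis (not along the pixel's ray), 0 where there is no reading.
- optics.get_calibration(name): a dict with "vertical_fov" (degrees; the focal length in pixels is half the picture's height over the tangent of half this angle, whatever the lens; pixels are square), "cx", "cy" (the principal point, pixels), "distortion" ([k1, k2, p1, p2, k3] as OpenCV has them; the pictures are not rectified), "world_from_camera" (4x4, takes a point from camera to world coordinates). Camera axes: x right, y up, looking along -z (the intrinsics and any distortion apply to the point x, -y, -z); pixel columns grow to the right and rows downward; lengths in m; the calibration is good to about 2 mm. A picture is of the moment at which its call begins: read the wrist's pose just before it. get_calibration takes no time and is no camera call; for the wrist camera it gives the pose at the moment of the call.
- close_job(): hands the job in; it is judged then, once.
Trained networks look in the newest picture that a camera, given by its name, has taken for a name from the list of things; names that differ only in an ending like _2 or _b are one class to them, and where a whole thing is asked for, a point or a joint stands for the part that bears it (a point fixed in the world has none). Each returns a list of dicts, best first, with "confidence" (0 to 1); they miss things now and then, are a little off and sometimes report something else, mostly with a low value. They report only what shows in the picture. A call takes as long as a camera call. They do not tell look-alikes from the thing itself.
- models.trace(camera, query): "mask" (420x560 bool, what is visible of it) and "point" ([column, row] in pixels, amid what is visible of it).
- models.landmark_of(camera, query): "point" ([column, row] in pixels: a listed point, or the origin of a listed thing).
The state is a dict: "time_s": time; "q": joint angles; "qvel": joint speeds; "joint_efforts": joint torques, N m; "position": TCP position; "tool_rot": TCP orientation; "ft_force": force on the tool from outside, world axes, zero at the start; "wrist_torque": the same for the moment, N m; "grip_width": finger opening in m; "gripper_force": force on a finger pad.
Only numpy, scipy, OpenCV 4.12 (cv2) and the standard library are available. Lean on these libraries where they do the work, as an engineer would, in place of code of your own. Each camera call takes 0.05 s, during which the arm holds its last target. There are 200 camera calls.

## Working session

There is one attempt and no reset: what is moved stays moved. The work goes in short steps, Python scripts to look and compute and a tool call to move; the robot and the scene stay as the last step left them, time stands still between calls to the robot, and variables do not carry over. Pictures are saved under pics/ and viewed, at most 10 in all, crops included, and the job is handed in when it is done.

Besides the shell and the picture viewer there is one more tool, called after "Call:" as name(argument=value, ...) on one line, values as JSON. step_arm: Moves the arm, as the interface text tells. Its arguments: {"type":"object","properties":{"fingers":{"type":"array","items":{"type":"number"}},"travel":{"type":"array","items":{"type":"array","items":{"type":"number"}}},"twist":{"type":"array","items":{"type":"number"}},"force":{"type":"number"}},"required":["fingers","travel","twist"]}

```bash
mkdir -p pics
cat > h.py <<'E'
import numpy as np, cv2
from rig import monitor, optics, close_job, models
def cloud(name):
    im,d=optics.get_image(name); c=optics.get_calibration(name)
    h,w=d.shape; f=h/2/np.tan(np.radians(c["vertical_fov"])/2)
    K=np.array([[f,0,c["cx"]],[0,f,c["cy"]],[0,0,1]])
    u,v=np.meshgrid(np.arange(w),np.arange(h))
    p=cv2.undistortPoints(np.stack([u,v],-1).reshape(-1,1,2).astype(np.float64),K,np.array(c["distortion"],float)).reshape(h,w,2)
    P=np.stack([p[...,0]*d,-p[...,1]*d,-d,np.ones_like(d)],-1)@np.array(c["world_from_camera"]).T
    P=P[...,:3]; P[d==0]=np.nan
    return im,P
E
python3 - <<'E'
from h import *
s=monitor.observe(); print(s["position"],np.round(s["tool_rot"],3),s["ft_force"],s["time_s"])
for n in ("top","side"):
    im,P=cloud(n); cv2.imwrite(f"pics/{n}0.png",im); np.save(f"{n}P.npy",P)
    for q in ("unit_1","plate","flux_bottle","solder_reel","alcohol_bottle","tip_jar"):
        for r in models.trace(n,q):
            m=r["mask"]; X=P[m]; X=X[~np.isnan(X[:,0])]
            if len(X)<20: continue
            t=X[X[:,2]>np.percentile(X[:,2],95)-.006]
            rect=cv2.minAreaRect((t[:,:2]*1000).astype(np.float32))
            print(n,q,round(r["confidence"],2),np.round(r["point"]),m.sum(),np.round(np.percentile(X,[3,97],axis=0),3).tolist(),"toprect",np.round(np.hstack([rect[0],rect[1],rect[2]]),1), "z",np.round(np.median(t[:,2]),4))
E
```

```text
[0.24733433 0.49093089 0.2306941 ] [[-0.893  0.45  -0.001]
 [ 0.45   0.893 -0.001]
 [ 0.    -0.001 -1.   ]] [ 0.36783008 -0.4703604   0.06045553] 0.0
top unit_1 0.95 [232. 213.] 1324 [[0.459, 0.082, 0.001], [0.556, 0.171, 0.119]] toprect [507.6 127.   97.   90.2   1.9] z 0.1157
top unit_1 0.94 [299. 213.] 1175 [[0.47, -0.108, 0.032], [0.566, -0.019, 0.119]] toprect [521.8 -63.6  95.8  89.8  11.3] z 0.1159
top unit_1 0.74 [274. 162.] 1232 [[0.628, -0.031, 0.011], [0.716, 0.059, 0.119]] toprect [674.8  12.5  95.2  91.7  85.9] z 0.1157
top unit_1 0.7 [367. 199.] 1435 [[0.515, -0.307, 0.006], [0.61, -0.218, 0.119]] toprect [ 563.  -264.3   91.4   96.    89.3] z 0.1158
top plate 0.7 [307. 262.] 9752 [[0.29, -0.372, 0.008], [0.459, 0.205, 0.017]] toprect [374.8 -83.6 150.2 619.4   6.5] z 0.0133
top flux_bottle 0.53 [268. 219.] 66 [[0.485, 0.016, 0.035], [0.503, 0.038, 0.086]] toprect [497.4  27.8  12.5  11.9   0.9] z 0.0842
top solder_reel 0.52 [333. 214.] 125 [[0.507, -0.176, 0.001], [0.538, -0.146, 0.046]] toprect [ 524.3 -160.6   31.3   30.7   64.2] z 0.0427
top solder_reel 0.49 [366. 1
[... 872 characters left out ...]
.4 -202.9  219.7   96.6   89.7] z 0.1138
side unit_1 0.81 [230. 202.] 1749 [[0.627, -0.029, 0.008], [0.717, 0.063, 0.118]] toprect [673.4  12.2 101.5  91.3  86.4] z 0.1154
side unit_1 0.8 [280. 238.] 1893 [[0.458, 0.087, 0.007], [0.55, 0.173, 0.118]] toprect [505.2 126.   95.1  94.3   0.8] z 0.1156
side plate 0.84 [336. 218.] 6878 [[0.286, -0.36, 0.008], [0.452, 0.217, 0.016]] toprect [373.8 -81.5 148.  622.2   6.6] z 0.0126
side alcohol_bottle 0.97 [234. 345.] 1091 [[0.524, 0.446, 0.0], [0.58, 0.493, 0.151]] toprect [552.7 463.6  26.6  27.1  22.7] z 0.1495
side tip_jar 0.77 [297. 117.] 294 [[0.526, -0.485, 0.025], [0.579, -0.425, 0.076]] toprect [ 553.6 -455.2   59.9   61.2   26.7] z 0.0728
```

View pics/top0.png

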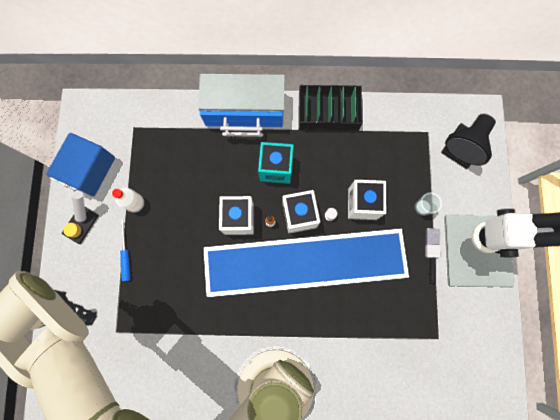

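Call:
step_arm(fingers=[-0.1, -0.1, -0.1, -0.1, -0.1, -0.1], travel=[[0, 0, 0], [0, 0, 0], [0, 0, 0], [0, 0, 0], [0, 0, 0], [0, 0, 0]], twist=[-0.046, -0.046, -0.046, -0.046, 0, 0])

```text
time_s: 1.45
position: [0.2475, 0.4911, 0.2313]
tool_rot: [[-0.994, -0.108, 0.0], [-0.108, 0.994, 0.0], [-0.0, 0.0, -1.0]]
ft_force: [0.2, -0.4, -0.3]
grip_width: 0.0469
gripper_force: 0.0
```

The picture shows the three white housings at pixels (236,215), (300,211) and (367,199). The turquoise look-alike is at (276,162), the plate is centred at (306,262), and the bottle (270,222) and reel (331,214) stand in the gaps.

Call:
step_arm(fingers=[-0.1, -0.1, -0.1, -0.1, -0.1, -0.1, -0.1, -0.1, -0.1, -0.1], travel=[[-0.335, -0.434, 0], [-0.335, -0.434, 0], [-0.335, -0.434, 0], [-0.335, -0.434, 0], [-0.335, -0.434, 0], [-0.335, -0.434, 0], [-0.335, -0.434, 0], [-0.335, -0.434, 0], [-0.335, -0.434, 0], [0, 0, 0]], twist=[0, 0, 0, 0, 0, 0, 0, 0, 0, 0])

```text
time_s: 2.7
position: [0.5924, 0.1335, 0.2304]
tool_rot: [[-0.994, -0.105, -0.001], [-0.105, 0.994, -0.0], [0.001, -0.0, -1.0]]
ft_force: [-1.7, 0.8, -0.1]
grip_width: 0.0472
gripper_force: 0.0
```

Call:
step_arm(fingers=[-0.1, -0.1, -0.1, -0.1, -0.1, -0.1, -0.1], travel=[[0, 0, 0.45], [0, 0, 0.45], [0, 0, 0.45], [0, 0.03, 0.3], [0, 0, 0.16], [0, 0, 0], [0, 0, 0]], twist=[0, 0, 0, -0.002, 0, 0, 0])

```text
time_s: 3.58
position: [0.5908, 0.1395, 0.0517]
tool_rot: [[-0.993, -0.117, 0.002], [-0.117, 0.993, 0.0], [-0.002, -0.0, -1.0]]
ft_force: [0.1, 0.4, 1.1]
grip_width: 0.0473
gripper_force: 0.0
```

Call:
step_arm(fingers=[-0.1, -0.1, -0.1, -0.1, -0.1, -0.1, -0.1], travel=[[0.03, 0, 0], [0.03, 0, 0], [0.03, 0, 0], [0.03, 0, 0], [0.03, 0, 0], [0.03, 0, 0], [0.03, 0, 0]], twist=[0, 0, 0, 0, 0, 0, 0])

```text
time_s: 4.45
position: [0.5704, 0.137, 0.0509]
tool_rot: [[-0.993, -0.117, 0.003], [-0.117, 0.993, 0.0], [-0.003, 0.0, -1.0]]
ft_force: [5.6, 2.3, 2.1]
grip_width: 0.0471
gripper_force: 0.0
```

Call:
step_arm(fingers=[-0.1, -0.1, -0.1], travel=[[0.03, 0, 0], [0.03, 0, 0], [0.03, 0, 0]], twist=[0, 0, 0])

```text
time_s: 4.82
position: [0.5618, 0.1362, 0.0512]
tool_rot: [[-0.993, -0.117, 0.004], [-0.117, 0.993, 0.001], [-0.004, 0.0, -1.0]]
ft_force: [5.2, 2.8, 3.8]
grip_width: 0.0468
gripper_force: 0.0
```

Call:
step_arm(fingers=[-0.1, -0.1, -0.1], travel=[[0.03, 0, 0], [0.03, 0, 0], [0.03, 0, 0]], twist=[0, 0, 0])

```text
time_s: 5.2
position: [0.553, 0.1351, 0.0513]
tool_rot: [[-0.993, -0.117, 0.005], [-0.117, 0.993, 0.001], [-0.005, 0.0, -1.0]]
ft_force: [5.7, 1.5, 3.2]
grip_width: 0.047
gripper_force: 0.0
```

Call:
step_arm(fingers=[-0.1, -0.1, -0.1], travel=[[0.03, 0, 0], [0.03, 0, 0], [0.03, 0, 0]], twist=[0, 0, 0])

```text
time_s: 5.58
position: [0.5443, 0.1339, 0.0514]
tool_rot: [[-0.993, -0.117, 0.005], [-0.117, 0.993, 0.0], [-0.005, -0.0, -1.0]]
ft_force: [6.0, 0.8, 4.2]
grip_width: 0.0474
gripper_force: 0.0
```

Call:
step_arm(fingers=[-0.1, -0.1, -0.1, -0.1, -0.1, -0.1], travel=[[-0.3, 0, 0], [0, 0, -0.4], [0, 0, -0.4], [0, 0, -0.4], [0, 0, -0.3], [0, 0, 0]], twist=[0, 0, 0, 0, 0, 0])

```text
time_s: 6.32
position: [0.5728, 0.1373, 0.2024]
tool_rot: [[-0.993, -0.117, 0.004], [-0.117, 0.993, 0.0], [-0.004, -0.0, -1.0]]
ft_force: [-0.6, 0.1, -0.9]
grip_width: 0.0475
gripper_force: 0.0
```

Call:
step_arm(fingers=[-0.1, -0.1, -0.1, -0.1, -0.1, -0.1, -0.1, -0.1, -0.1], travel=[[-0.04, -0.5, 0], [-0.04, -0.5, 0], [-0.04, -0.5, 0], [-0.04, -0.5, 0], [-0.04, -0.5, 0], [-0.04, -0.5, 0], [-0.04, -0.5, 0], [-0.04, -0.5, 0], [0, 0, 0]], twist=[0, 0, 0, 0, 0, 0, 0, 0, 0])

```text
time_s: 7.45
position: [0.6503, -0.2595, 0.1974]
tool_rot: [[-0.994, -0.113, -0.003], [-0.113, 0.994, 0.001], [0.003, 0.002, -1.0]]
ft_force: [0.3, -0.6, -0.9]
grip_width: 0.0474
gripper_force: 0.0
```

```bash
cat >> h.py <<'E'
O=np.array([.3748,-.0838]); a=np.radians(6.5); R=np.array([[np.cos(a),-np.sin(a)],[np.sin(a),np.cos(a)]])
def pf(p): return (np.array(p)[...,:2]-O)@R
def units():
    im,P=cloud("top")
    for r in models.trace("top","unit_1"):
        X=P[r["mask"]]; X=X[~np.isnan(X[:,0])]
        z=np.percentile(X[:,2],95); t=X[X[:,2]>z-.008]
        c=cv2.minAreaRect((pf(t)*1000).astype(np.float32)); print(round(r["confidence"],2),np.round(np.hstack([c[0],c[1],c[2],z*1000]),1))
    return im,P
E
python3 - <<'E'
from h import *
s=monitor.observe(); print(s["position"],pf(s["position"]),s["ft_force"]); units()
E
```

```text
[ 0.65026416 -0.25949706  0.19737983] [ 0.25380396 -0.20575108] [ 0.28370989 -0.5903137  -0.94360262]
0.91 [138.5   8.1  92.6 129.6  85.4 119.1]
0.73 [309.   62.1  95.8  91.2  80.1 118.7]
0.46 [ 72.8 165.5   1.7  16.   51.9 572. ]
0.44 [  64.1 -119.1    1.    15.6   60.2  492. ]
```

Call:
step_arm(fingers=[-0.1, -0.1, -0.1, -0.1, -0.1, -0.1, -0.1], travel=[[0, 0.02, 0.45], [0, 0.02, 0.45], [0, 0, 0.4], [0, 0, 0.15], [0, 0, 0], [0, 0, 0], [0, 0, 0]], twist=[0, 0, 0, 0, 0, 0, 0])

```text
time_s: 8.43
position: [0.6511, -0.2525, 0.057]
tool_rot: [[-0.993, -0.117, 0.002], [-0.117, 0.993, -0.001], [-0.002, -0.002, -1.0]]
ft_force: [0.9, -1.0, -0.1]
grip_width: 0.0469
gripper_force: 0.0
```

Call:
step_arm(fingers=[-0.1, -0.1, -0.1, -0.1, -0.1, -0.1, -0.1], travel=[[0.03, 0, 0], [0.03, 0, 0], [0.03, 0, 0], [0.03, 0, 0], [0.03, 0, 0], [0.03, 0, 0], [0.03, 0, 0]], twist=[0, 0, 0, 0, 0, 0, 0])

```text
time_s: 9.3
position: [0.6294, -0.2547, 0.0553]
tool_rot: [[-0.993, -0.117, -0.0], [-0.117, 0.993, 0.0], [0.0, 0.0, -1.0]]
ft_force: [-0.0, -0.5, 0.5]
grip_width: 0.0467
gripper_force: 0.0
```

Call:
step_arm(fingers=[-0.1, -0.1, -0.1], travel=[[0.03, 0, 0], [0.03, 0, 0], [0.03, 0, 0]], twist=[0, 0, 0])

```text
time_s: 9.68
position: [0.6206, -0.2557, 0.0554]
tool_rot: [[-0.993, -0.117, 0.0], [-0.117, 0.993, 0.0], [-0.0, -0.0, -1.0]]
ft_force: [1.3, 0.2, 0.0]
grip_width: 0.0466
gripper_force: 0.0
```

Call:
step_arm(fingers=[-0.1, -0.1, -0.1], travel=[[0.03, 0, 0], [0.03, 0, 0], [0.03, 0, 0]], twist=[0, 0, 0])

```text
time_s: 10.05
position: [0.6117, -0.2569, 0.0554]
tool_rot: [[-0.993, -0.117, 0.0], [-0.117, 0.993, -0.0], [-0.0, -0.0, -1.0]]
ft_force: [1.9, 0.4, 0.4]
grip_width: 0.0471
gripper_force: 0.0
```

Call:
step_arm(fingers=[-0.1, -0.1, -0.1, -0.1, -0.1, -0.1], travel=[[-0.3, 0, 0], [0, 0, -0.4], [0, 0, -0.4], [0, 0, -0.4], [0, 0, -0.3], [0, 0, 0]], twist=[0, 0, 0, 0, 0, 0])

```text
time_s: 10.8
position: [0.642, -0.2538, 0.2079]
tool_rot: [[-0.993, -0.117, 0.004], [-0.117, 0.993, -0.003], [-0.004, -0.003, -1.0]]
ft_force: [-0.7, 0.2, 0.3]
grip_width: 0.047
gripper_force: 0.0
```

Call:
step_arm(fingers=[-0.1, -0.1, -0.1, -0.1, -0.1, -0.1, -0.1, -0.1, -0.1, -0.1], travel=[[0.035, 0.5, 0], [0.035, 0.5, 0], [0.035, 0.5, 0], [0.035, 0.5, 0], [0.035, 0.5, 0], [0.035, 0.5, 0], [0.035, 0.5, 0], [0.035, 0.45, 0], [0, 0, 0], [0, 0, 0]], twist=[0, 0, 0, 0, 0, 0, 0, 0, 0, 0])

```text
time_s: 12.05
position: [0.5672, 0.1351, 0.2044]
tool_rot: [[-0.993, -0.117, -0.002], [-0.117, 0.993, -0.0], [0.002, -0.0, -1.0]]
ft_force: [-1.3, -0.3, -0.3]
grip_width: 0.0473
gripper_force: 0.0
```

Run:
```python
from h import *
s=monitor.observe(); print(pf(s["position"]),s["position"],s["ft_force"],s["tool_rot"][1]); units()
im,P=cloud("side"); cv2.imwrite("pics/s1.png",im)
for r in models.trace("side","unit_1"):
    X=P[r["mask"]]; X=X[~np.isnan(X[:,0])]; z=np.percentile(X[:,2],95); t=X[X[:,2]>z-.006]; t=t
    c=cv2.minAreaRect((pf(t)*1000).astype(np.float32)); print(np.round(np.hstack([c[0],c[1],c[2],z*1000]),1))
```

```text
[0.21598893 0.19574355] [0.56724172 0.13513592 0.20438454] [-1.31844707 -0.29826565 -0.26794407] [-1.17235160e-01  9.93104058e-01 -4.98098825e-04]
0.93 [149.    3.3  96.3  90.2   5.2 118.9]
0.8 [110.5 169.8  54.3 134.8  80.7 119.3]
0.65 [ 155.1 -198.7   95.6   91.6    0.   118.5]
0.6 [309.2  61.8  95.8  92.5  80.  118.7]
[307.6  61.8 100.   90.5  80.2 117.8]
[128.7 190.7  96.5  94.3  88.6 117.7]
[142.2  48.7  95.7 189.6   5.5 117.9]
[118.   47.4  87.  426.7   9.4  97.9]
[238.5 525.   26.1  25.2  67.4 149.9]
```

View pics/s1.png

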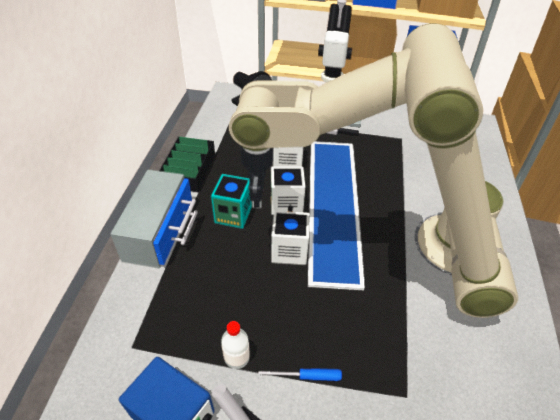

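The side view shows housing A (291,237) standing upright just short of the plate edge. The middle housing (288,190), far housing and turquoise one (232,200) are all upright too. A is heavy (about 6 N against about 2 N for C), so I'll push it to the fence.

Call:
step_arm(fingers=[-0.1, -0.1, -0.1, -0.1, -0.1, -0.1, -0.1, -0.1], travel=[[0, -0.04, 0.45], [0, 0, 0.45], [0, 0, 0.4], [0, 0, 0.18], [0, 0, 0], [0.08, 0, 0], [0.08, 0, 0], [0.08, 0, 0]], twist=[0, 0, 0, 0, 0, 0, 0, 0])

```text
time_s: 13.25
position: [0.5436, 0.1288, 0.058]
tool_rot: [[-0.993, -0.117, 0.001], [-0.117, 0.993, 0.0], [-0.001, -0.0, -1.0]]
ft_force: [0.1, -0.9, -0.3]
grip_width: 0.047
gripper_force: 0.0
```

Call:
step_arm(fingers=[-0.1, -0.1, -0.1], travel=[[0.03, 0, 0], [0.03, 0, 0], [0.02, 0, 0]], twist=[0, 0, 0])

```text
time_s: 13.62
position: [0.5376, 0.128, 0.0583]
tool_rot: [[-0.993, -0.117, 0.005], [-0.117, 0.993, 0.0], [-0.005, -0.0, -1.0]]
ft_force: [5.4, 0.3, 1.8]
grip_width: 0.0473
gripper_force: 0.0
```

Call:
step_arm(fingers=[-0.1, -0.1], travel=[[0.02, 0, 0], [0.01, 0, 0]], twist=[0, 0])

```text
time_s: 13.88
position: [0.5351, 0.1277, 0.0585]
tool_rot: [[-0.993, -0.117, 0.006], [-0.117, 0.993, 0.0], [-0.006, -0.0, -1.0]]
ft_force: [7.2, 1.7, 2.8]
grip_width: 0.0469
gripper_force: 0.0
```

Call:
step_arm(fingers=[-0.1, -0.1, -0.1], travel=[[0.02, 0, 0], [0.01, 0, 0], [0, 0, 0]], twist=[0, 0, 0])

```text
time_s: 14.25
position: [0.533, 0.1272, 0.0589]
tool_rot: [[-0.993, -0.116, 0.008], [-0.116, 0.993, 0.0], [-0.008, -0.0, -1.0]]
ft_force: [9.1, 0.3, 3.7]
grip_width: 0.0471
gripper_force: 0.0
```

Call:
step_arm(fingers=[-0.1, -0.1, -0.1, -0.1, -0.1], travel=[[-0.15, 0, 0], [0, 0, -0.4], [0, 0, 0], [0.06, 0, 0], [0.04, 0, 0]], twist=[0, 0, 0, 0, 0])

```text
time_s: 14.88
position: [0.534, 0.1278, 0.0964]
tool_rot: [[-0.993, -0.117, -0.002], [-0.117, 0.993, -0.0], [0.002, 0.0, -1.0]]
ft_force: [0.0, 0.5, -0.3]
grip_width: 0.047
gripper_force: 0.0
```

Call:
step_arm(fingers=[-0.1, -0.1, -0.1, -0.1], travel=[[0.04, 0, 0], [0.04, 0, 0], [0.04, 0, 0], [0.04, 0, 0]], twist=[0, 0, 0, 0])

```text
time_s: 15.38
position: [0.5257, 0.1263, 0.101]
tool_rot: [[-0.993, -0.116, 0.019], [-0.116, 0.993, 0.002], [-0.019, -0.0, -1.0]]
ft_force: [15.8, 2.7, 14.2]
grip_width: 0.0468
gripper_force: 8.8
```

Call:
step_arm(fingers=[-0.1, -0.1, -0.1, -0.1, -0.1], travel=[[0, 0, -0.08], [0.07, 0, -0.06], [0.08, 0, -0.05], [0.08, 0, -0.04], [0.08, 0, -0.04]], twist=[0, 0, 0, 0, 0])

```text
time_s: 16.0
position: [0.4891, 0.1223, 0.1251]
tool_rot: [[-0.993, -0.117, 0.003], [-0.117, 0.993, 0.0], [-0.003, -0.0, -1.0]]
ft_force: [3.8, 0.0, 4.6]
grip_width: 0.0466
gripper_force: 2.6
```

Run:
```python
from h import *
s=monitor.observe(); print(pf(s["position"]),s["position"],s["ft_force"])
im,P=cloud("side"); cv2.imwrite("pics/s2.png",cv2.resize(im[130:320,180:420],None,fx=3,fy=3))
```

```text
[0.13687285 0.19185142] [0.48907482 0.12231262 0.12505469] [3.79755943 0.02526502 4.59936359]
```

View pics/s2.png

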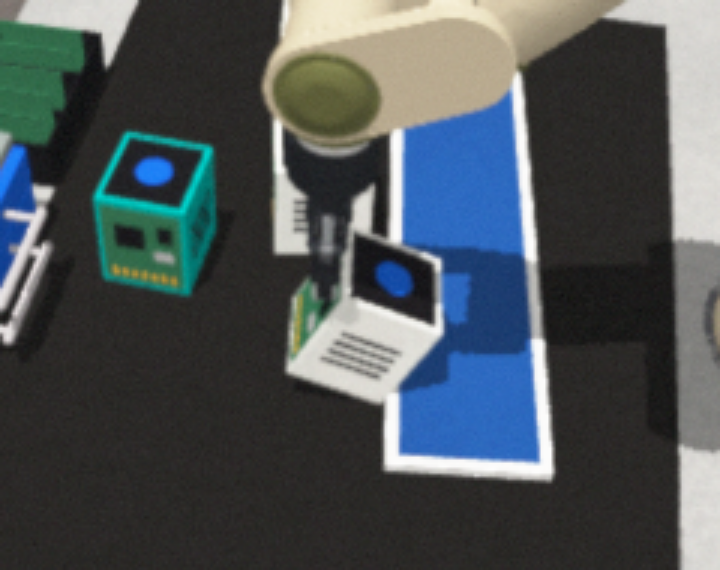

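The crop shows the housing at (365,320) tilted about 27° over the plate edge, with the fingers on its board face. I'll carry on along the arc.

Call:
step_arm(fingers=[-0.1, -0.1, -0.1, -0.1], travel=[[0.08, 0, -0.03], [0.08, 0, -0.03], [0.08, 0, -0.02], [0.06, 0, -0.01]], twist=[0, 0, 0, 0])

```text
time_s: 16.55
position: [0.4575, 0.1188, 0.133]
tool_rot: [[-0.993, -0.117, -0.002], [-0.117, 0.993, -0.0], [0.002, 0.0, -1.0]]
ft_force: [1.3, -0.5, -0.1]
grip_width: 0.0473
gripper_force: 0.2
```

Call:
step_arm(fingers=[-0.1, -0.1], travel=[[0.06, 0, 0], [0.06, 0, 0]], twist=[0, 0])

```text
time_s: 16.8
position: [0.4463, 0.1174, 0.1332]
tool_rot: [[-0.993, -0.117, -0.0], [-0.117, 0.993, -0.0], [0.0, 0.0, -1.0]]
ft_force: [0.5, 0.5, 1.9]
grip_width: 0.047
gripper_force: 0.3
```

Run:
```python
from h import *
s=monitor.observe(); print(pf(s["position"]),s["position"],s["ft_force"])
im,P=cloud("side"); cv2.imwrite("pics/s3.png",cv2.resize(im[130:320,180:420],None,fx=3,fy=3))
```

```text
[0.09378571 0.19182812] [0.44626728 0.11741187 0.13324541] [0.53625946 0.54182769 1.91017798]
```

View pics/s3.png

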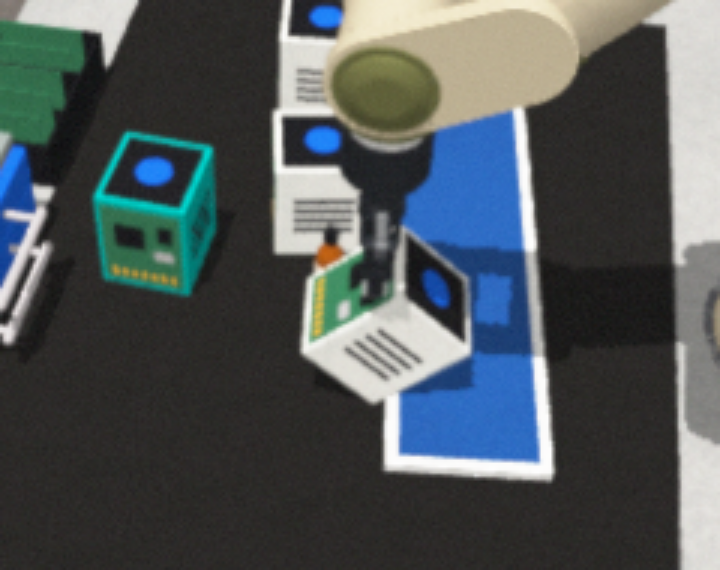

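The housing (385,320) is now near balance at about 45°, and the contact force has almost gone. A little more should take it over.

Call:
step_arm(fingers=[-0.1, -0.1, -0.1], travel=[[0.06, 0, 0], [0.06, 0, 0], [0.06, 0, 0]], twist=[0, 0, 0])

```text
time_s: 17.23
position: [0.4284, 0.1153, 0.1332]
tool_rot: [[-0.993, -0.117, -0.0], [-0.117, 0.993, -0.0], [0.0, 0.0, -1.0]]
ft_force: [0.4, 0.4, -0.2]
grip_width: 0.0474
gripper_force: 0.0
```

Call:
step_arm(fingers=[-0.1, -0.1, -0.1], travel=[[0.06, 0, 0], [0.06, 0, 0.02], [0.06, 0, 0.02]], twist=[0, 0, 0])

```text
time_s: 17.6
position: [0.4106, 0.1132, 0.1292]
tool_rot: [[-0.993, -0.117, -0.0], [-0.117, 0.993, -0.0], [0.0, -0.0, -1.0]]
ft_force: [0.1, 0.9, -0.4]
grip_width: 0.0468
gripper_force: 0.0
```

Run:
```python
from h import *
s=monitor.observe(); print(pf(s["position"]),s["position"],s["ft_force"])
im,P=cloud("side"); cv2.imwrite("pics/s4.png",cv2.resize(im[130:320,180:420],None,fx=3,fy=3))
```

```text
[0.05783687 0.19165394] [0.41056924 0.11316928 0.12917637] [ 0.10243465  0.92624806 -0.38415268]
```

View pics/s4.png

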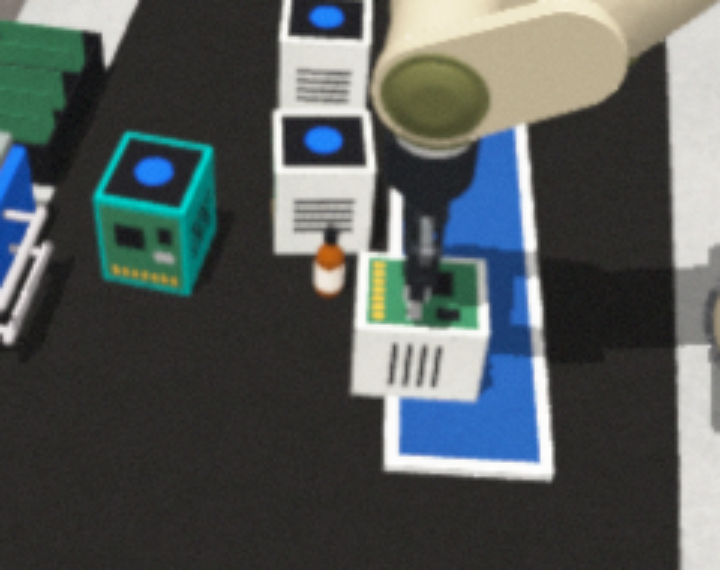

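The housing (420,325) now lies on the plate with its board up, overhanging the far edge a little. I'll lift clear and measure.

Call:
step_arm(fingers=[-0.1, -0.1, -0.1, -0.1, -0.1, -0.1, -0.1, -0.1, -0.1], travel=[[0, 0, -0.5], [0, 0, -0.5], [0, 0.55, 0], [0, 0.55, 0], [0, 0.55, 0], [0, 0.55, 0], [0, 0.55, 0], [0, 0, 0], [0, 0, 0]], twist=[0, 0, 0, 0, 0, 0, 0, 0, 0])

```text
time_s: 18.77
position: [0.3786, 0.386, 0.229]
tool_rot: [[-0.993, -0.118, -0.0], [-0.118, 0.993, -0.001], [0.001, -0.001, -1.0]]
ft_force: [0.4, -0.5, -0.1]
grip_width: 0.0467
gripper_force: 0.0
```

Run:
```python
from h import *
s=monitor.observe(); print(pf(s["position"]),s["position"],s["ft_force"])
im,P=units(); p=P.reshape(-1,3); p=p[~np.isnan(p[:,0])]; q=pf(p)
m=(abs(q[:,0]-.04)<.12)&(abs(q[:,1]-.19)<.09)&(p[:,2]>.095)&(p[:,2]<.12)
c=cv2.minAreaRect((q[m]*1000).astype(np.float32)); print("A",m.sum(),c,np.median(p[m,2]))
i=m&(abs(q[:,0]-c[0][0]/1000)<.035)&(abs(q[:,1]-c[0][1]/1000)<.03)
k=np.linalg.lstsq(np.c_[q[i],np.ones(i.sum())],p[i,2],rcond=None)[0]; print("slope",k)
cv2.imwrite("pics/t5.png",im)
```

```text
[0.05700252 0.46631816] [0.37864738 0.38597346 0.22903515] [ 0.41427931 -0.46655117 -0.10653912]
0.92 [309.2  62.   95.9  91.5  79.6 118.7]
0.81 [ 155.6 -199.    91.5   97.3   89.9  118.7]
0.76 [ 50.6 190.5 115.4  90.7   0.2 112.1]
0.62 [149.    3.3  96.3  90.2   5.4 119.1]
A 1282 ((50.41624069213867, 190.56234741210938), (90.7366943359375, 115.8755874633789), 89.80039978027344) 0.10859173396659638
slope [-7.34483046e-03 -5.17022944e-05  1.09139539e-01]
```

View pics/t5.png

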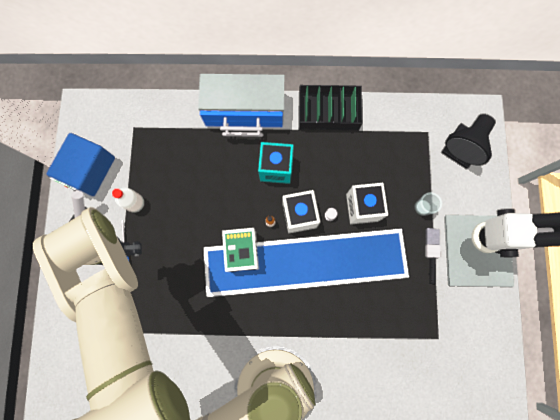

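The top view shows housing A flat on the plate at (239,250), board up, square to within about 0.2°, with its centre 50 mm from the midline. The other two stand upright at (300,211) and (367,202), the bottle and reel have not moved, and the arm is clear.

```bash
python3 -c "
from rig import close_job; print(close_job())"
```

```text
the job is handed in; nothing more can be done
None
```

The heavy housing (the +y one, found by push force: about 6 N against about 2 N for the -y one; the middle one was not pushed) lies flat and square on the plate with its board up, its centre about 50 mm from the midline against a 60 mm limit; both empties stand upright, and the job is handed in with no verdict returned.

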